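# Hold the spring catch and slide the top tray back

## Robot

A 6-joint arm with a two-finger parallel gripper is mounted at the origin on the work surface. World frame = base frame: x ahead of the robot, y to its left, z up, the work surface at z = 0. Lengths are in m, angles in degrees, forces in N, time in s.
With the tool pointing down it reaches from about 0.35 to 0.875 m from the base axis. Payload 4.2 kg.
Tool frame: the origin (TCP) lies on the centre line of the jaws, within the pads' length; the fingertips stand 19 mm ahead of it and the grasp point (between the pads) is the TCP; x points along the fingers, y is the direction in which the jaws open and shut, and the axes are right-handed (so a half turn about x gives the same grasp; the last joint's range is limited). The gripper opens to 87 mm and grips with 3 to 60 N. Pads are 19 mm wide; open, the fingers measure 117 mm over their backs; the gripper's body (75 mm by 190 mm) begins 51 mm behind the grasp point.
Start: joints at [-48.495, 22.042, 0.453, 0, -68.411, -14.817], TCP at [0.281, -0.558, 0.242] pointing down, gripper open.
Joint ranges: [-179.83, 179.83], [-69.29, 118.12], [-61.27, 80.66], [-181.25, 117.63], [-171.15, -9.14], [-177.46, 177.46]. Speed limits (degrees/s): [159.86, 159.86, 180, 180, 180, 180].

## Interface

Orientations are given as a 3x3 rotation matrix whose columns are the frame's x, y, z axes.
In Python, from station import r, viewer, job, spotter gives the robot as it stands.
- The arm moves only by the tool play_rows, never from a script. Its argument "commands" is a list of rows, each an object of numbers: "fingers": the gripper command: -1 is fully open, 1 is shut, values between are in proportion; "tx", "ty", "tz": the shift along the tool's x, y, z normalised to -1 to 1, where 1 is 750 mm; "ax", "ay", "az": the turn, a rotation vector about the tool's x, y, z normalised to -1 to 1, where 1 is pi rad. In form: [{"fingers": .., "tx": .., "ty": .., "tz": .., "ax": .., "ay": .., "az": ..}, ...]. A call has 1 to 5 rows; each row is the pose to reach, as a shift and turn from the pose commanded when the call began, along the tool's axes at that moment, turning the shorter way round; what a row does not reach only later rows make up. A row lasts 1/12 s, in which the tool goes at most 41.7 mm and 7.16 degrees, less where a joint would pass 70% of its speed; a pose out of reach is approached as far as the arm can. A call with a number of a shift or a turn outside -1 to 1 is refused whole. A call with a gripper value outside its range is refused whole. The fingers move at their own pace and stop on an object; the grip force is fixed at half the most. Time passes only in rows, so rows that repeat a pose let the fingers close. It gives the time, the measured TCP pose, the force and the opening at its end, in the units of the state.
- r.sense(): the state, without advancing time (a new reading comes with each control period).
- viewer.capture(name): name is "scene" or "top"; returns a dict with "image" (400x640x3 uint8, red, green, blue), "fx", "fy", "cx", "cy" (pixels), "dist" ([k1, k2, p1, p2, k3] as OpenCV has them; the pictures are not rectified), "R" (3x3) and "t" (3): a world point X has camera coordinates R X + t. Camera axes: x right, y down, z forward; pixel columns grow to the right and rows downward; lengths in m; the calibration is good to about 2 mm. A picture is of the moment at which its call begins. There is no depth.
- job.finish_job(): hands the job in, once; it reports no verdict.
Trained networks look in a picture, given as the dict that the camera call returned (one of the last four; its "shot" number tells which), for a name from the list of things; names that differ only in an ending like _2 or _b are one class to them, and where a whole thing is asked for, a point or a joint stands for the part that bears it (a point fixed in the world has none). Each returns a list of dicts, best first, with "score" (0 to 1); they miss things now and then, are a little off and sometimes report something else, mostly with a low value. They report only what shows in the picture. A call takes as long as a camera call. They do not tell look-alikes from the thing itself.
- spotter.find_in(name, picture): "uv" ([column, row] in pixels, amid what is visible of it).
- spotter.silhouettes(name, picture): "region" (400x640 bool, what is visible of it) and "uv" ([column, row] in pixels, amid what is visible of it).
The state is a dict: "time_s": time; "joints": joint angles; "joint_velocities": joint speeds; "effort": joint torques, N m; "tcp_pos": TCP position; "ee_rot": TCP orientation; "wrist_force": force on the tool from outside, world axes, zero at the start; "moment": the same for the moment, N m; "gripper_width": opening from 0.0 (shut) to 1.0 (fully open).
Only numpy, scipy, OpenCV 4.12 (cv2) and the standard library are available. Lean on these libraries where they do the work, as an engineer would, in place of code of your own. Each camera call takes 0.05 s, during which the arm holds its last target. There are 200 camera calls.

## Task

The top tray of the blue tray set is locked by the spring catch at its near right corner, as the robot sees it. Hold the catch's plate down with a fingertip and, while it is down, push the tray back past it without forcing it, then on as far as it will go, so that the remote control in the tray below lies uncovered and the catch has sprung up again. Only press and push: lift nothing, and leave the other things where they stand.

Things in the scene. Friction and masses are not known exactly. Their poses are not given: they have to be found in the camera images.
- tray_stack: Set of three blue plastic trays, each 260 mm (x) by 190 mm (y), 142 mm high together, the lower two fixed to the shelf. Origin: centre of the underside. Its x axis points away from the robot, the way the top tray slides; y left, z up. The middle tray's rim is 96 mm, the runner rails 100 mm above the shelf. The catch's housing sticks out 39 mm from the right wall at the near corner, 100 mm high.
- top_tray: Sliding top tray, 260 x 190 x 45 mm, walls 4 mm, open above, captive on runners (slides only along x, takes 2 to 3 N). Origin: centre of its underside, 97 mm above the shelf. At its near right corner the near wall runs on 16 mm beyond the right wall as a wing 12 mm thick, from 110 to 142 mm above the shelf, flush with the near wall's outer face.
- tray_wing (a point): Centre of the wing's near face, the face to push in the stack's +x direction; 126 mm above the shelf, 103 mm to the right of the tray's middle line; moves with the tray.
- tray_slide (a joint): How far the top tray has been slid back, m: 0 locked at the front, 0.105 against its rear stop. With the catch up it can move only 3 mm. It stays where it is left.
- thumb_catch: Spring catch: level grey plate 64 mm (x) by 37 mm (y), 5 mm thick, over its housing; left edge 3 mm from the tray's right wall, from 34 mm nearer than the tray's near face to 30 mm beyond it. A notch in its left edge, 18 x 15 mm, holds the wing; the tooth beyond it (2 mm lower) blocks the tray. Origin: level with the plate's top, at the corner of the tray's near face and right wall (tray at the front).
- catch_pad (a point): Centre of the top of the catch's thumb pad, the near part of the plate, free of the tray: 31 mm (x) by 37 mm (y), 3 to 34 mm nearer than the tray's near face (tray at the front). 117 mm above the shelf when up, 107 mm when fully down; moves with the catch.
- catch_slide (a joint): How far the catch is pressed down, m: 0 up, 0.010 fully down. The spring pushes back with 2 N at the start, 6.5 N fully down. From 0.005 on the wing can pass over it (wing's underside 110 mm above the shelf). It springs up when let go, behind the wing once the tray has been slid back more than 30 mm.
- remote: Black remote control, 160 x 42 x 18 mm, lying across the near half of the middle tray, under the top tray. Origin: centre of its underside, 53 mm above the shelf.
- card_box: Box of playing cards, 89 x 64 x 19 mm, lying in the far half of the top tray. Origin: centre of its underside.
- tape_measure: Black tape measure, 52 x 30 x 52 mm, standing in the near half of the top tray. Origin: centre of its underside.
- router: Black router, 150 x 220 x 32 mm, three upright antennas to 175 mm along its far edge; left of the tray set. Origin: centre of its underside.
- bottle: Stainless steel bottle with twist cap, 72 mm across, 236 mm high. Origin: centre of its underside.
- llama: White ceramic llama figurine, about 120 x 54 mm, 180 mm high. Origin: centre of its underside.
- power_strip: White power strip with a red button, 300 x 55 x 38 mm. Origin: centre of its underside.
- coasters: Pile of four round cork coasters, 94 mm across, 24 mm high. Origin: centre of its underside.
Not all that is in view belongs to the job. What is meant by the tape_measure is not turquoise, and is the larger of those in its own colour.

How it is judged (in metres and radians):
On the way, in this order (a step that is already met when the one before it is completed fails the run):
1. the catch is pressed down while the tray is still at the front (value of joint catch_slide above 0.0045 m and value of joint tray_slide below 0.005 m), for 0.1 s.
2. the tray's wing slides over the catch while the robot holds it down (value of joint catch_slide above 0.0045 m and value of joint tray_slide above 0.006 m and contact force between the fingers and thumb_catch above 0.3 N), for 0.1 s.
At the end, for the whole second after the job is handed in: The top tray is slid back to its rear stop (within 7 mm of the full 105 mm) and at rest, the catch has sprung up to within 2 mm of its top position, and the remote, the card box and the tape measure still lie in their trays (value of joint tray_slide above 0.098 m and value of joint catch_slide below 0.002 m and not (velocity of joint tray_slide above 0.01 m/s or velocity of joint tray_slide below -0.01 m/s) and z of remote in the frame of tray_stack below 0.065 m and z of card_box in the frame of top_tray below 0.02 m and z of tape_measure in the frame of top_tray below 0.035 m); the robot touches nothing.
It fails at once if the tray is forced against the catch with more than 30 N (contact force between thumb_catch and top_tray above 30 N).
It fails at once if the remote is lifted or pushed out of its place (z of remote in the frame of tray_stack above 0.068 m or distance of remote from where it was at the start of the episode above 0.03 m).
It fails at once if the card box or the tape measure is lifted out of the tray (z of card_box in the frame of top_tray above 0.025 m or z of tape_measure in the frame of top_tray above 0.04 m).
It fails at once if the router, bottle, llama, power strip or coasters are moved more than 30 mm (distance of any of router, bottle, llama, power_strip, coasters from where it was at the start of the episode above 0.03 m).
It also fails if it takes over 42 s, if anything falls off the work surface, if the arm or the gripper's body presses on something with over 40 N, if the wrist force passes 120 N, or if a joint passes its speed limit or range.

## Working session

There is one attempt and no reset: what is moved stays moved. The work goes in short steps, Python scripts to look and compute and a tool call to move; the robot and the scene stay as the last step left them, time stands still between calls to the robot, and variables do not carry over. Pictures are saved under pics/ and viewed, about 8 in all and at most 12, crops included, and the job is handed in when it is done.

Besides the shell and the picture viewer there is one more tool, called after ">>>" in YAML: its name, and indented under it one key for each argument. play_rows: Moves the arm, as the interface text tells. Its arguments: {"type":"object","properties":{"commands":{"type":"array"}},"required":["commands"]}

```bash
mkdir -p pics; ls
python3 - <<'E'
from station import r, viewer, job, spotter
import cv2,numpy as np
for n in("scene","top"):
    p=viewer.capture(n); cv2.imwrite(f"pics/{n}0.png",p["image"][:,:,::-1])
    print(n,p["fx"],p["fy"],p["cx"],p["cy"],p["dist"],np.round(p["R"],4).tolist(),np.round(p["t"],4))
    for o in["tray_stack","top_tray","thumb_catch","catch_pad","tray_wing","tape_measure","card_box","remote","router","bottle","llama","power_strip","coasters"]:
        print(o,[(np.round(d["uv"]).tolist(),round(d["score"],2)) for d in spotter.find_in(o,p)][:3])
s=r.sense();print(s)
E
```

```text
pics
scene 403.1731838382976 403.1731838382976 319.5196727561966 200.80569282752322 [0.01892494 0.         0.         0.         0.        ] [[0.3325, 0.9431, -0.0046], [0.7115, -0.254, -0.6552], [-0.6191, 0.2146, -0.7555]] [-0.228  -0.2973  1.5015]
tray_stack [([303.0, 227.0], 0.75)]
top_tray [([301.0, 218.0], 0.96), ([305.0, 225.0], 0.72)]
thumb_catch [([241.0, 208.0], 0.67)]
catch_pad [([244.0, 211.0], 0.59)]
tray_wing [([310.0, 216.0], 0.65)]
tape_measure [([235.0, 262.0], 0.77), ([309.0, 205.0], 0.67)]
card_box [([328.0, 239.0], 0.65), ([310.0, 203.0], 0.32)]
remote []
router [([391.0, 206.0], 0.59)]
bottle [([172.0, 242.0], 0.9)]
llama [([179.0, 316.0], 0.58)]
power_strip [([389.0, 147.0], 0.92), ([241.0, 209.0], 0.68)]
coasters [([192.0, 212.0], 0.79)]
top 493.9947971079745 493.9947971079745 318.195998382376 206.17829994295474 [-0.01534893  0.          0.          0.          0.        ] [[-0.0051, -0.9999, 0.0089], [-0.9858, 0.0035, -0.168], [0.1679, -0.0096, -0.9858]] [0.0427 0.5338 1.2196]
tray_stack [([341.0, 185.0], 0.84)]
top_tray [([343.0, 180.0], 0.64)]
thumb_catch [([
[... 577 characters left out ...]
0e-05,
       -6.84104226e+01, -1.48163562e+01]), 'joint_velocities': array([ 0.01216656, -0.03726387, -0.03663979, -0.04365211,  0.01068581,
        0.05518123]), 'effort': array([ 1.64785324e-04, -3.90466583e+01,  1.87619054e+01,  4.22439247e+00,
        1.53959566e-02, -4.15297075e-05]), 'tcp_pos': array([ 0.28072998, -0.55839533,  0.24155408]), 'ee_rot': array([[ 1.60122065e-05, -4.49137667e-01,  8.93462566e-01],
       [-1.65554303e-05,  8.93462566e-01,  4.49137667e-01],
       [-1.00000000e+00, -2.19833423e-05,  6.87063977e-06]]), 'wrist_force': array([ 0.05663909,  0.01978638, -0.60903326]), 'moment': array([ 0.00281373, -0.01611689, -0.00258824]), 'gripper_width': 0.9999558021533412}
```

Run:
```python
import cv2
a=cv2.imread("pics/scene0.png")[120:330,140:420];b=cv2.imread("pics/top0.png")[90:300,200:500]
cv2.imwrite("pics/s1.png",cv2.resize(a,(784,588),interpolation=cv2.INTER_CUBIC))
cv2.imwrite("pics/t1.png",cv2.resize(b,(800,560),interpolation=cv2.INTER_CUBIC))
```

```text
(no output)
```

View pics/s1.png

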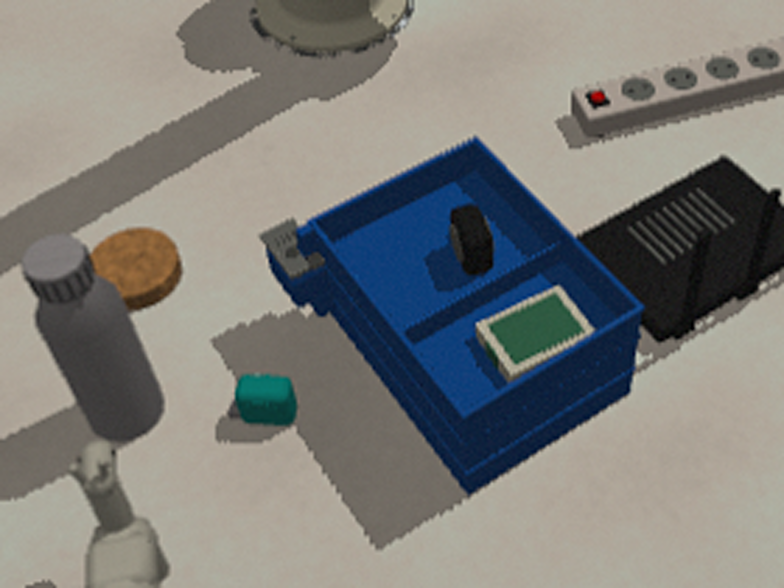

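View pics/t1.png

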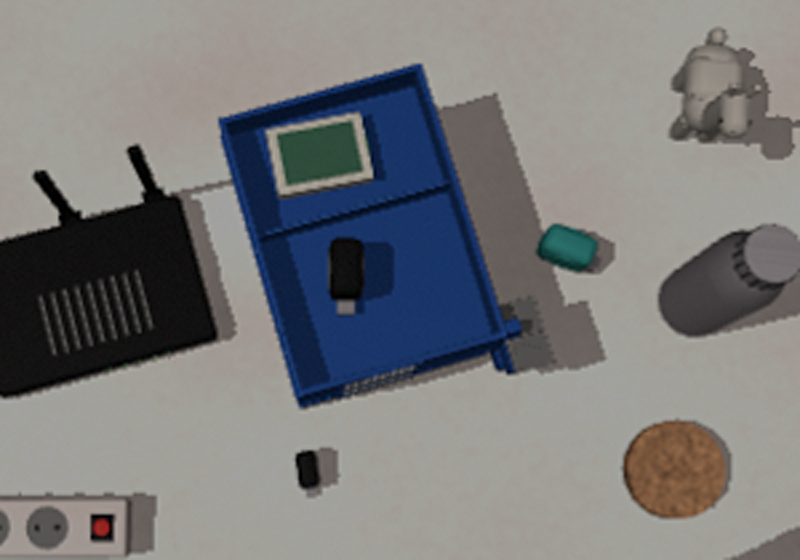

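```bash
cat > h.py <<'E'
import numpy as np, cv2
from station import r, viewer, job, spotter
def proj(p,X):
    X=np.atleast_2d(X).astype(float)
    return cv2.projectPoints(X,cv2.Rodrigues(np.array(p["R"]))[0],np.array(p["t"]),np.array([[p["fx"],0,p["cx"]],[0,p["fy"],p["cy"]],[0,0,1]]),np.array(p["dist"]))[0][:,0]
def ray(p,uv,z):
    K=np.array([[p["fx"],0,p["cx"]],[0,p["fy"],p["cy"]],[0,0,1]])
    n=cv2.undistortPoints(np.array([[uv]],float),K,np.array(p["dist"]))[0,0]
    R=np.array(p["R"]);c=-R.T@p["t"];d=R.T@np.array([n[0],n[1],1]);return c+d*(z-c[2])/d[2]
def W(q,X):
    c,s=np.cos(q[2]),np.sin(q[2]);X=np.atleast_2d(X)
    return np.c_[q[0]+c*X[:,0]-s*X[:,1],q[1]+s*X[:,0]+c*X[:,1],X[:,2]]
E
python3 - <<'E'
from h import *
from scipy.optimize import least_squares
S=viewer.capture("scene");T=viewer.capture("top")
C=np.array([[-.13,-.095,.142],[-.13,.095,.142],[.13,.095,.142],[.13,-.095,.142]])
us=np.array([[313,222],[477,139],[641,308],[463,415]])/2.8+[140,120]
ut=np.array([[498,343],[303,404],[220,120],[422,66]])/2.6667+[200,90]
f=lambda q:np.r_[(proj(S,W(q,C))-us).ravel(),(proj(T,W(q,C))-ut).ravel()]
s=least_squares(f,[.5,0,.25],loss="soft_l1");print(s.x,np.degrees(s.x[2]),f(s.x).round(1))
q=s.x;np.save("q.npy",q)
# refine with silhouette of stack? draw overlay
vis=[]
cp=[[-.164,-.098,.117],[-.164,-.135,.117],[-.1,-.135,.117],[-.1,-.098,.117]]
for p,nm,o in((S,"s",(200,150,120,120)),(T,"t",(270,100,150,150))):
    x,y,w,h=o;k=4
    im=cv2.resize(p["image"][y:y+h,x:x+w,::-1],None,fx=k,fy=k,interpolation=cv2.INTER_CUBIC)
    for P,c in((C,(0,255,255)),(np.array(cp),(0,0,255))):
        u=proj(p,W(q,P));cv2.polylines(im,[np.int32((u-[x,y]+.5)*k)],True,c,1)
    im=cv2.resize(im,(400,400)) if 0 else im[:480]if nm=="s" else im
    vis.append(cv2.resize(im,(400,400)))
cv2.imwrite("pics/o1.png",np.hstack(vis))
for n in("bottle","coasters","llama"):
    for p in(S,T):
        d=spotter.silhouettes(n,p)[0];print(n,d["uv"])
        m=np.argwhere(d["region"]);print(m.min(0),m.max(0),ray(p,d["uv"],.118 if n=="bottle" else .05))
E
```

```text
[0.59288118 0.00134818 0.26686438] 15.290202850700458 [-1.5 -1.6 -0.2 -1.   0.1 -0.5 -0.9 -0.6  1.9 -2.3 -2.7 -3.6 -0.2 -0.3
 -0.7  0.1]
bottle [173.1, 241.1]
[203 147] [277 198] [ 0.54720027 -0.33528406  0.118     ]
bottle [474.8, 194.7]
[174 447] [216 500] [ 0.5484898  -0.33967458  0.118     ]
coasters [194.5, 211.2]
[201 173] [230 204] [ 0.4059025  -0.27936411  0.05      ]
coasters [450.3, 263.5]
[248 434] [284 471] [ 0.38604218 -0.2903505   0.05      ]
llama [178.3, 318.3]
[278 165] [349 200] [ 0.71947001 -0.35983124  0.05      ]
llama [467.2, 127.0]
[100 451] [142 483] [ 0.74324677 -0.35305966  0.05      ]
```

View pics/o1.png

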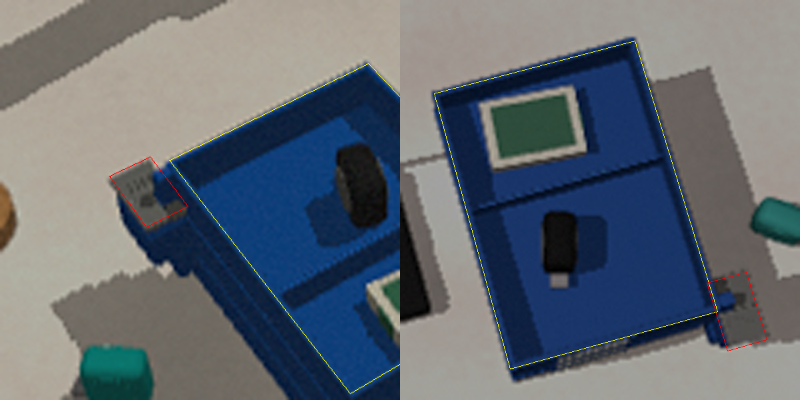

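>>> play_rows:
  commands:
    - {"fingers": 1,"tx": 0,"ty": 0.371,"tz": 0.482,"ax": 0.0633,"ay": 0,"az": 0}
    - {"fingers": 1,"tx": 0,"ty": 0.371,"tz": 0.482,"ax": 0.0633,"ay": 0,"az": 0}
    - {"fingers": 1,"tx": 0,"ty": 0.371,"tz": 0.482,"ax": 0.0633,"ay": 0,"az": 0}
    - {"fingers": 1,"tx": 0,"ty": 0.371,"tz": 0.482,"ax": 0.0633,"ay": 0,"az": 0}
    - {"fingers": 1,"tx": 0,"ty": 0.371,"tz": 0.482,"ax": 0.0633,"ay": 0,"az": 0}

```text
time_s: 2.22
tcp_pos: [0.3709, -0.3706, 0.2417]
ee_rot: [[0.0, -0.263, 0.965], [-0.0, 0.965, 0.263], [-1.0, -0.0, 0.0]]
wrist_force: [-0.3, 0.9, 0.9]
gripper_width: 0.706
```

```bash
cat > to.py <<'E'
import sys
from h import *
q=np.load("q.npy");s=r.sense();R=s["ee_rot"];c,n=np.cos(q[2]),np.sin(q[2])
x,y,z=map(float,sys.argv[1:4])   # tip target in stack frame
g=W(q,[x,y,z+.019])[0];d=R.T@(g-s["tcp_pos"])
Rg=np.array([[0,-n,c],[0,c,n],[-1,0,0]]);a=cv2.Rodrigues(R.T@Rg)[0][:,0]
p=s["tcp_pos"]-[q[0],q[1],0]
print("t",s["time_s"],"tip stack",np.round([c*p[0]+n*p[1],-n*p[0]+c*p[1],p[2]-.019],4),"F",s["wrist_force"].round(2),"w",s["gripper_width"])
print("shift",(d/.75).round(4),"turn",(a/np.pi).round(4))
E
python3 to.py -.149 -.113 .22
```

```text
t 2.2167 tip stack [-0.3122 -0.3002  0.2227] F [-0.3   0.92  0.91] w 0.7060151832987781
shift [0.0035 0.2498 0.2175] turn [-0.0002  0.0001  0.0001]
```

>>> play_rows:
  commands:
    - {"fingers": 1,"tx": 0,"ty": 0.25,"tz": 0.2175,"ax": 0,"ay": 0,"az": 0}
    - {"fingers": 1,"tx": 0,"ty": 0.25,"tz": 0.2175,"ax": 0,"ay": 0,"az": 0}
    - {"fingers": 1,"tx": 0,"ty": 0.25,"tz": 0.2175,"ax": 0,"ay": 0,"az": 0}
    - {"fingers": 1,"tx": 0,"ty": 0.25,"tz": 0.2175,"ax": 0,"ay": 0,"az": 0}
    - {"fingers": 1,"tx": 0,"ty": 0.25,"tz": 0.2175,"ax": 0,"ay": 0,"az": 0}

```text
time_s: 2.63
tcp_pos: [0.4614, -0.1826, 0.242]
ee_rot: [[0.001, -0.264, 0.965], [-0.0, 0.965, 0.264], [-1.0, -0.0, 0.001]]
wrist_force: [1.1, 0.2, 0.1]
gripper_width: 0.324
```

```bash
python3 to.py -.149 -.113 .13
```

```text
t 2.6333 tip stack [-0.1753 -0.1427  0.223 ] F [1.06 0.21 0.07] w 0.3235590142831793
shift [0.1241 0.0397 0.0349] turn [0.0001 0.0003 0.0001]
```

>>> play_rows:
  commands:
    - {"fingers": 1,"tx": 0,"ty": 0.039,"tz": 0.034,"ax": 0,"ay": 0,"az": 0}
    - {"fingers": 1,"tx": 0.03,"ty": 0.039,"tz": 0.034,"ax": 0,"ay": 0,"az": 0}
    - {"fingers": 1,"tx": 0.07,"ty": 0.039,"tz": 0.034,"ax": 0,"ay": 0,"az": 0}
    - {"fingers": 1,"tx": 0.11,"ty": 0.039,"tz": 0.034,"ax": 0,"ay": 0,"az": 0}
    - {"fingers": 1,"tx": 0.11,"ty": 0.039,"tz": 0.034,"ax": 0,"ay": 0,"az": 0}

```text
time_s: 3.05
tcp_pos: [0.474, -0.1486, 0.154]
ee_rot: [[-0.011, -0.263, 0.965], [0.002, 0.965, 0.263], [-1.0, 0.005, -0.011]]
wrist_force: [-0.9, -0.1, -0.1]
gripper_width: 0.018
```

```bash
python3 to.py -.149 -.113 .12
python3 - <<'E'
from h import *
q=np.load("q.npy");cp=[[-.164,-.098,.117],[-.164,-.135,.117],[-.1,-.135,.117],[-.1,-.098,.117]]
v=[]
for n,(x,y,w,h) in(("scene",(205,150,100,100)),("top",(350,170,100,100))):
    p=viewer.capture(n);im=cv2.resize(p["image"][y:y+h,x:x+w,::-1],(400,400),interpolation=cv2.INTER_CUBIC)
    s=r.sense();u=proj(p,W(q,np.array(cp)));cv2.polylines(im,[np.int32((u-[x,y]+.5)*4)],True,(0,0,255),1)
    t=proj(p,s["tcp_pos"]-[0,0,.019]);cv2.circle(im,tuple(int(i) for i in (t[0]-[x,y]+.5)*4),4,(0,255,0),1);v.append(im)
cv2.imwrite("pics/o2.png",np.hstack(v))
E
```

```text
t 3.05 tip stack [-0.1542 -0.1133  0.135 ] F [-0.9  -0.15 -0.09] w 0.01818439992222802
shift [0.0199 0.0003 0.0072] turn [-0.0002 -0.0034 -0.0015]
```

View pics/o2.png

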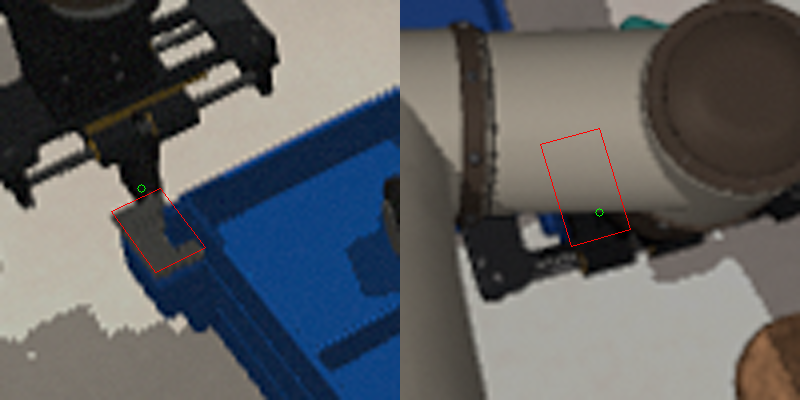

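```bash
python3 to.py -.149 -.113 .11
```

```text
t 3.15 tip stack [-0.1509 -0.1154  0.1401] F [ 0.42 -0.41  0.16] w 0.005774173238700778
shift [0.0401 0.0032 0.0026] turn [ 0.0002 -0.0006  0.0001]
```

>>> play_rows:
  commands:
    - {"fingers": 1,"tx": 0.012,"ty": 0.003,"tz": 0.002,"ax": 0,"ay": 0,"az": 0}
    - {"fingers": 1,"tx": 0.024,"ty": 0.003,"tz": 0.002,"ax": 0,"ay": 0,"az": 0}
    - {"fingers": 1,"tx": 0.032,"ty": 0.003,"tz": 0.002,"ax": 0,"ay": 0,"az": 0}
    - {"fingers": 1,"tx": 0.037,"ty": 0.003,"tz": 0.002,"ax": 0,"ay": 0,"az": 0}
    - {"fingers": 1,"tx": 0.041,"ty": 0.003,"tz": 0.002,"ax": 0,"ay": 0,"az": 0}

```text
time_s: 3.57
tcp_pos: [0.4792, -0.147, 0.1288]
ee_rot: [[0.001, -0.264, 0.965], [-0.0, 0.965, 0.264], [-1.0, -0.001, 0.001]]
wrist_force: [-0.8, 1.3, 4.6]
gripper_width: 0.003
```

>>> play_rows:
  commands:
    - {"fingers": 1,"tx": 0,"ty": 0,"tz": 0,"ax": 0,"ay": 0,"az": 0}
    - {"fingers": 1,"tx": 0,"ty": 0,"tz": 0,"ax": 0,"ay": 0,"az": 0}

```text
time_s: 3.73
tcp_pos: [0.4792, -0.147, 0.129]
ee_rot: [[0.001, -0.264, 0.965], [-0.0, 0.965, 0.264], [-1.0, -0.001, 0.001]]
wrist_force: [0.1, 1.5, 5.6]
gripper_width: 0.005
```

```bash
python3 to.py -.149 -.113 .109
```

```text
t 3.7333 tip stack [-0.1488 -0.1131  0.11  ] F [0.15 1.5  5.6 ] w 0.004541611875273472
shift [ 0.0013  0.0002 -0.0003] turn [0.0001 0.0004 0.0002]
```

>>> play_rows:
  commands:
    - {"fingers": 1,"tx": 0.0005,"ty": 0,"tz": 0.004,"ax": 0,"ay": 0,"az": 0}
    - {"fingers": 1,"tx": 0.0005,"ty": 0,"tz": 0.008,"ax": 0,"ay": 0,"az": 0}
    - {"fingers": 1,"tx": 0.0005,"ty": 0,"tz": 0.012,"ax": 0,"ay": 0,"az": 0}
    - {"fingers": 1,"tx": 0.0005,"ty": 0,"tz": 0.016,"ax": 0,"ay": 0,"az": 0}
    - {"fingers": 1,"tx": 0.0005,"ty": 0,"tz": 0.02,"ax": 0,"ay": 0,"az": 0}

```text
time_s: 4.15
tcp_pos: [0.4906, -0.1438, 0.128]
ee_rot: [[-0.006, -0.263, 0.965], [-0.001, 0.965, 0.263], [-1.0, 0.001, -0.006]]
wrist_force: [-6.8, -1.8, 7.3]
gripper_width: 0.008
```

```bash
python3 to.py -.12 -.113 .109
```

```text
t 4.15 tip stack [-0.137 -0.113  0.109] F [-6.76 -1.81  7.28] w 0.0077648823340165955
shift [-0.0001  0.0001  0.0226] turn [-0.0001 -0.002  -0.0002]
```

>>> play_rows:
  commands:
    - {"fingers": 1,"tx": 0,"ty": 0,"tz": 0.003,"ax": 0,"ay": 0,"az": 0}
    - {"fingers": 1,"tx": 0,"ty": 0,"tz": 0.006,"ax": 0,"ay": 0,"az": 0}
    - {"fingers": 1,"tx": 0,"ty": 0,"tz": 0.009,"ax": 0,"ay": 0,"az": 0}
    - {"fingers": 1,"tx": 0,"ty": 0,"tz": 0.012,"ax": 0,"ay": 0,"az": 0}
    - {"fingers": 1,"tx": 0,"ty": 0,"tz": 0.015,"ax": 0,"ay": 0,"az": 0}

```text
time_s: 4.57
tcp_pos: [0.501, -0.1409, 0.128]
ee_rot: [[-0.007, -0.263, 0.965], [-0.001, 0.965, 0.263], [-1.0, 0.001, -0.007]]
wrist_force: [-6.1, -0.3, 7.5]
gripper_width: 0.01
```

```bash
python3 to.py -.11 -.113 .109
python3 - <<'E'
from h import *
q=np.load("q.npy");v=[]
C=np.array([[-.13,-.095,.142],[-.13,.095,.142],[.13,.095,.142],[.13,-.095,.142]])
for n,(x,y,w,h) in(("scene",(205,150,100,100)),("scene",(240,160,140,140))):
    p=viewer.capture(n);im=cv2.resize(p["image"][y:y+h,x:x+w,::-1],(400,400),interpolation=cv2.INTER_CUBIC)
    u=proj(p,W(q,C));cv2.polylines(im,[np.int32((u-[x,y]+.5)*400/w)],True,(0,255,255),1);v.append(im)
cv2.imwrite("pics/o3.png",np.hstack(v))
E
```

```text
t 4.5667 tip stack [-0.1261 -0.1129  0.109 ] F [-6.07 -0.32  7.47] w 0.010010828297219578
shift [-0.0001 -0.0001  0.0215] turn [-0.0001 -0.0022 -0.0003]
```

View pics/o3.png

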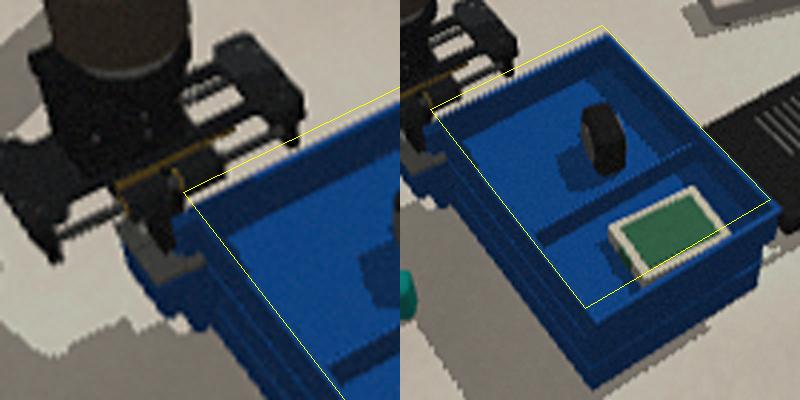

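>>> play_rows:
  commands:
    - {"fingers": 1,"tx": 0,"ty": 0,"tz": 0.008,"ax": 0,"ay": 0,"az": 0}
    - {"fingers": 1,"tx": 0,"ty": 0,"tz": 0.016,"ax": 0,"ay": 0,"az": 0}
    - {"fingers": 1,"tx": 0,"ty": 0,"tz": 0.024,"ax": 0,"ay": 0,"az": 0}
    - {"fingers": 1,"tx": 0,"ty": 0,"tz": 0.032,"ax": 0,"ay": 0,"az": 0}
    - {"fingers": 1,"tx": 0,"ty": 0,"tz": 0.04,"ax": 0,"ay": 0,"az": 0}

```text
time_s: 5.08
tcp_pos: [0.5296, -0.1328, 0.1278]
ee_rot: [[-0.008, -0.263, 0.965], [-0.001, 0.965, 0.263], [-1.0, 0.001, -0.008]]
wrist_force: [-6.1, -0.8, 5.3]
gripper_width: 0.003
```

>>> play_rows:
  commands:
    - {"fingers": 1,"tx": 0,"ty": 0,"tz": 0.008,"ax": 0,"ay": 0,"az": 0}
    - {"fingers": 1,"tx": 0,"ty": 0,"tz": 0.016,"ax": 0,"ay": 0,"az": 0}
    - {"fingers": 1,"tx": 0,"ty": 0,"tz": 0.024,"ax": 0,"ay": 0,"az": 0}
    - {"fingers": 1,"tx": 0,"ty": 0,"tz": 0.032,"ax": 0,"ay": 0,"az": 0}
    - {"fingers": 1,"tx": 0,"ty": 0,"tz": 0.04,"ax": 0,"ay": 0,"az": 0}

```text
time_s: 5.5
tcp_pos: [0.5615, -0.1241, 0.1274]
ee_rot: [[-0.002, -0.263, 0.965], [0.0, 0.965, 0.263], [-1.0, 0.001, -0.002]]
wrist_force: [-3.8, 0.5, 1.7]
gripper_width: 0.004
```

```bash
python3 to.py -.0345 -.113 .109
```

```text
t 5.5 tip stack [-0.0633 -0.1127  0.1084] F [-3.79  0.48  1.73] w 0.003945545985012072
shift [-0.0008 -0.0004  0.0384] turn [-0.0001 -0.0006 -0.0003]
```

>>> play_rows:
  commands:
    - {"fingers": 1,"tx": 0,"ty": 0,"tz": 0.008,"ax": 0,"ay": 0,"az": 0}
    - {"fingers": 1,"tx": 0,"ty": 0,"tz": 0.016,"ax": 0,"ay": 0,"az": 0}
    - {"fingers": 1,"tx": 0,"ty": 0,"tz": 0.023,"ax": 0,"ay": 0,"az": 0}
    - {"fingers": 1,"tx": 0,"ty": 0,"tz": 0.028,"ax": 0,"ay": 0,"az": 0}
    - {"fingers": 1,"tx": 0,"ty": 0,"tz": 0.032,"ax": 0,"ay": 0,"az": 0}

```text
time_s: 5.92
tcp_pos: [0.5854, -0.1177, 0.1275]
ee_rot: [[-0.001, -0.264, 0.965], [0.0, 0.965, 0.264], [-1.0, 0.0, -0.0]]
wrist_force: [-2.2, 0.1, -1.5]
gripper_width: 0.006
```

```bash
python3 to.py -.0345 -.113 .109
```

```text
t 5.9167 tip stack [-0.0386 -0.1128  0.1085] F [-2.17  0.07 -1.5 ] w 0.005912480956268148
shift [-0.0006 -0.0002  0.0055] turn [ 0.0001 -0.0002 -0.0001]
```

>>> play_rows:
  commands:
    - {"fingers": 1,"tx": 0,"ty": 0,"tz": 0.003,"ax": 0,"ay": 0,"az": 0}
    - {"fingers": 1,"tx": 0,"ty": 0,"tz": 0.005,"ax": 0,"ay": 0,"az": 0}
    - {"fingers": 1,"tx": 0,"ty": 0,"tz": 0.007,"ax": 0,"ay": 0,"az": 0}
    - {"fingers": 1,"tx": 0,"ty": 0,"tz": 0.009,"ax": 0,"ay": 0,"az": 0}
    - {"fingers": 1,"tx": 0,"ty": 0,"tz": 0.009,"ax": 0,"ay": 0,"az": 0}

```text
time_s: 6.33
tcp_pos: [0.5904, -0.1165, 0.1277]
ee_rot: [[-0.003, -0.264, 0.965], [-0.0, 0.965, 0.264], [-1.0, 0.0, -0.003]]
wrist_force: [-4.1, -0.1, 0.3]
gripper_width: 0.005
```

```bash
python3 to.py -.0345 -.113 .109
```

```text
t 6.3333 tip stack [-0.0335 -0.113   0.1087] F [-4.08 -0.14  0.34] w 0.005200842246445669
shift [-0.0003 -0.     -0.0013] turn [-0.     -0.001  -0.0001]
```

>>> play_rows:
  commands:
    - {"fingers": 1,"tx": 0,"ty": 0,"tz": 0.002,"ax": 0,"ay": 0,"az": 0}
    - {"fingers": 1,"tx": 0,"ty": 0,"tz": 0.004,"ax": 0,"ay": 0,"az": 0}
    - {"fingers": 1,"tx": 0,"ty": 0,"tz": 0.006,"ax": 0,"ay": 0,"az": 0}
    - {"fingers": 1,"tx": 0,"ty": 0,"tz": 0.006,"ax": 0,"ay": 0,"az": 0}

```text
time_s: 6.67
tcp_pos: [0.5905, -0.1165, 0.1277]
ee_rot: [[-0.013, -0.263, 0.965], [-0.002, 0.965, 0.263], [-1.0, 0.002, -0.013]]
wrist_force: [-12.7, -3.6, 6.2]
gripper_width: 0.006
```

```bash
python3 to.py -.0345 -.113 .109
```

```text
t 6.6667 tip stack [-0.0334 -0.113   0.1087] F [-12.73  -3.64   6.23] w 0.006281298014869877
shift [-0.0004  0.0001 -0.0015] turn [-0.0002 -0.0041 -0.0006]
```

>>> play_rows:
  commands:
    - {"fingers": 1,"tx": 0,"ty": 0,"tz": -0.008,"ax": 0,"ay": 0,"az": 0}
    - {"fingers": 1,"tx": 0,"ty": 0,"tz": -0.024,"ax": 0,"ay": 0,"az": 0}
    - {"fingers": 1,"tx": -0.03,"ty": 0,"tz": -0.024,"ax": 0,"ay": 0,"az": 0}
    - {"fingers": 1,"tx": -0.08,"ty": 0,"tz": -0.024,"ax": 0,"ay": 0,"az": 0}
    - {"fingers": 1,"tx": -0.13,"ty": 0,"tz": -0.024,"ax": 0,"ay": 0,"az": 0}

```text
time_s: 7.08
tcp_pos: [0.5792, -0.1199, 0.2267]
ee_rot: [[0.002, -0.264, 0.965], [-0.001, 0.965, 0.264], [-1.0, -0.001, 0.001]]
wrist_force: [-0.1, -0.2, 0.6]
gripper_width: 0.006
```

>>> play_rows:
  commands:
    - {"fingers": 1,"tx": -0.05,"ty": 0,"tz": -0.05,"ax": 0,"ay": 0,"az": 0}
    - {"fingers": 1,"tx": -0.1,"ty": 0,"tz": -0.1,"ax": 0,"ay": 0,"az": 0}
    - {"fingers": 1,"tx": -0.1,"ty": 0,"tz": -0.15,"ax": 0,"ay": 0,"az": 0}
    - {"fingers": 1,"tx": -0.1,"ty": 0,"tz": -0.2,"ax": 0,"ay": 0,"az": 0}
    - {"fingers": 1,"tx": -0.1,"ty": 0,"tz": -0.2,"ax": 0,"ay": 0,"az": 0}

```text
time_s: 7.5
tcp_pos: [0.4309, -0.1602, 0.3035]
ee_rot: [[0.007, -0.262, 0.965], [-0.0, 0.965, 0.262], [-1.0, -0.002, 0.007]]
wrist_force: [-0.1, 0.2, -1.1]
gripper_width: 0.003
```

```bash
python3 to.py -.149 -.113 .109
python3 - <<'E'
from h import *
q=np.load("q.npy");v=[]
C=np.array([[-.13,-.095,.142],[-.13,.095,.142],[.13,.095,.142],[.13,-.095,.142]])+[.105,0,0]
cp=np.array([[-.164,-.098,.117],[-.164,-.135,.117],[-.1,-.135,.117],[-.1,-.098,.117]])
p=viewer.capture("scene")
for (x,y,w,h) in((200,150,100,100),(150,100,240,240)):
    im=cv2.resize(p["image"][y:y+h,x:x+w,::-1],(400,400),interpolation=cv2.INTER_CUBIC)
    for P,c in((C,(0,255,255)),(cp,(0,0,255))):
        cv2.polylines(im,[np.int32((proj(p,W(q,P))-[x,y]+.5)*400/w)],True,c,1)
    v.append(im)
cv2.imwrite("pics/o4.png",np.hstack(v))
E
```

```text
t 7.5 tip stack [-0.1989 -0.1131  0.2845] F [-0.09  0.16 -1.07] w 0.00257752306848654
shift [0.2345 0.0007 0.0649] turn [-0.0004  0.0022  0.0007]
```

View pics/o4.png

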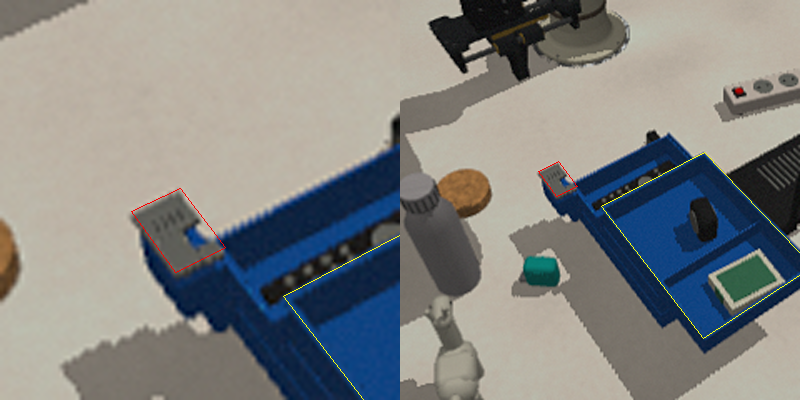

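>>> play_rows:
  commands:
    - {"fingers": 1,"tx": 0,"ty": 0,"tz": 0,"ax": 0,"ay": 0,"az": 0}
    - {"fingers": 1,"tx": 0,"ty": 0,"tz": 0,"ax": 0,"ay": 0,"az": 0}

```text
time_s: 7.72
tcp_pos: [0.4351, -0.1593, 0.3011]
ee_rot: [[0.003, -0.264, 0.965], [-0.0, 0.965, 0.264], [-1.0, -0.001, 0.003]]
wrist_force: [0.8, 0.6, -0.5]
gripper_width: 0.005
```

```bash
python3 -c "
from station import job;print(job.finish_job())"
```

```text
the job is handed in; nothing more can be done
None
```

The top tray is slid back to its rear stop, the catch has sprung up again, and the job is handed in; the interface gives no verdict.

I pressed the catch pad with the shut fingertips to about 8 mm down (5.6 N at the wrist). With it held there, I pushed the wing back with about 6 N. I kept pushing until the stop answered with about 13 N, then lifted clear.

**Last picture:** the tray's rim lies on the outline predicted for a full 105 mm slide, and the catch plate is back at its upper position. The remote shows in the tray below, and the card box and tape measure are still in the top tray. The bottle, llama, coasters, router and power strip look undisturbed. The arm was clear of everything, and the clock stood at about 7.7 s of the 42 s allowed.

**Not measured directly:** the catch and tray joint values were judged only from forces, tool positions and the pictures. No check failed or disagreed.

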